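Fit the scale's junction-box card and hold the cover over its screw holes

TASK

Take the green circuit card out of its yellow stand, slide it fully home into the slot of the white socket inside the open blue-green junction box and let go of it. Then lift the aluminium cover by its handle and hold it level about 15 mm above the box, its four holes centred over the box's four threaded holes so that a colleague can start the screws; finish while still holding it there, and never let the cover touch the box. Leave the two test weights, the screw tray and the screwdriver where they are.

Things in the scene. Friction and masses are not known exactly. Their poses are not given: they have to be found in the camera images.
- box: open blue-green junction box, fixed, 130 (x) x 150 (y) x 72 (z) mm, walls and floor 5 mm, origin at the centre of its underside. Inside at its centre a white socket block, 104 (x) x 30 (y) mm, top 35 mm above the origin, has a slot along x: 82 x 10 mm, 22 mm deep. 16 mm screw bosses fill the corners up to the rim. Box, cover and stand swap places between starts.
- box_slot (a point): centre of the slot's floor, 13 mm above the box's origin, box axes (the slot runs along x); the seated card's origin lies here and its top is then 9 mm below the rim
- box_rim (a point): centre of the box's open mouth at rim height, 72 mm above its origin; box axes
- card: green circuit card with black chips, rigid, 80 (x) x 8 (y, thickness) x 50 (z, height) mm, about 60 g; at the start upright in the stand, its lower 20 mm in the slot; origin at the centre of its lower edge, z up. It may go in either way round. Grip its upper 18 mm across y from above
- stand: yellow block fixed to the bench, 110 (x) x 56 (y) x 26 (z) mm, origin at the centre of its underside, with a slot along its x that holds the card, the slot's floor 6 mm above the origin, 82 x 10 mm wide
- cover: aluminium cover, 130 (x) x 150 (y) x 4 mm, about 300 g, flat on the bench; origin at the centre of its underside, z up. Black handle on top: a bar 70 mm along x, 16 mm wide (y), 24 to 38 mm above the origin, with a leg at each end; grip its middle across y. Four 12 mm holes, 106 (x) x 126 (y) mm apart about the origin. It fits either way round (half turn)
- box_hole0 (a point): mouth of the 6 mm threaded hole (brass-rimmed) in the box's -x -y corner, at rim height; the four form a 106 (x) x 126 (y) mm rectangle
- box_hole1 (a point): mouth of the 6 mm threaded hole (brass-rimmed) in the box's +x -y corner, at rim height; the four form a 106 (x) x 126 (y) mm rectangle
- box_hole2 (a point): mouth of the 6 mm threaded hole (brass-rimmed) in the box's +x +y corner, at rim height; the four form a 106 (x) x 126 (y) mm rectangle
- box_hole3 (a point): mouth of the 6 mm threaded hole (brass-rimmed) in the box's -x +y corner, at rim height; the four form a 106 (x) x 126 (y) mm rectangle
- cover_hole0 (a point): centre of the cover's -x -y hole (12 mm), at the underside
- cover_hole1 (a point): centre of the cover's +x -y hole (12 mm), at the underside
- cover_hole2 (a point): centre of the cover's +x +y hole (12 mm), at the underside
- cover_hole3 (a point): centre of the cover's -x +y hole (12 mm), at the underside
- iron_weight: black cast-iron 5 kg test weight with a bar grip, 150 x 85 x 90 mm, origin under its centre; leave alone
- steel_weight: steel 1 kg cylindrical test weight, 48 mm across, 70 mm high, origin under its centre; leave alone
- screw_tray: open blue tray with screws, 90 x 120 x 25 mm, origin under its centre; leave alone
- screwdriver: screwdriver lying flat, origin under its middle; leave alone
Not all that is in view belongs to the job. There is more than one size of the cover; the one meant has the size given above.

How it is judged:
On the way:
1. the card is fully home in the box's slot and let go (distance between card and box_slot below 0.004 m and angle between card's own z axis and vertical below 0.08 rad and contact force between card and the fingers below 0.1 N), for 0.2 s.
At the end, for the whole second after the job is handed in: Card home in the slot (within 4 mm) and let go; cover held still in the fingers, level within 0.07 rad, underside 5 to 28 mm above the rim, touching neither box nor card, all four holes within 4 mm sideways of threaded holes, either way round; bystanders within 30 mm of their start (all of step 1 and ((horizontal distance between cover_hole0 and box_hole0 below 0.004 m and horizontal distance between cover_hole1 and box_hole1 below 0.004 m and horizontal distance between cover_hole2 and box_hole2 below 0.004 m and horizontal distance between cover_hole3 and box_hole3 below 0.004 m) or (horizontal distance between cover_hole0 and box_hole2 below 0.004 m and horizontal distance between cover_hole1 and box_hole3 below 0.004 m and horizontal distance between cover_hole2 and box_hole0 below 0.004 m and horizontal distance between cover_hole3 and box_hole1 below 0.004 m)) and z of cover in the frame of box_rim between 0.005 and 0.028 m and angle between cover's own z axis and vertical below 0.07 rad and contact force between cover and the fingers above 0.5 N and contact force between cover and box below 0.1 N and contact force between cover and card below 0.1 N and linear speed of cover below 0.02 m/s and distance of each of iron_weight, steel_weight, screw_tray, screwdriver from where it was at the start of the episode below 0.03 m); the arm keeps its last pose, push and grip.
It fails at once if the black iron test weight was moved (distance of iron_weight from where it was at the start of the episode above 0.03 m).
It fails at once if the steel test weight was moved (distance of steel_weight from where it was at the start of the episode above 0.03 m).
It fails at once if the tray of screws was moved (distance of screw_tray from where it was at the start of the episode above 0.03 m).
It fails at once if the screwdriver was moved (distance of screwdriver from where it was at the start of the episode above 0.03 m).
It fails at once if the cover touched the box (contact force between cover and box above 0.5 N).
It also fails if it takes over 64 s, if anything falls off the work surface, if the arm or the gripper's body presses on something with over 40 N, if the wrist force passes 120 N, or if a joint passes its speed limit or range.

ROBOT

A 7-joint arm with a two-finger parallel gripper is mounted at the origin on the work surface. World frame = base frame: x ahead of the robot, y to its left, z up, the work surface at z = 0. Lengths are in m, angles in rad, forces in N, time in s.
With the tool pointing down it reaches from about 0.425 to 0.925 m from the base axis. Payload 6.8 kg.
Tool frame: the origin (TCP) lies midway between the tips of the shut fingers; the grasp point (between the pads) lies 19 mm behind it; z points along the fingers, y is the line along which they close (so a half turn about z gives the same grasp; the last joint's range is limited). The gripper opens to 85 mm and grips with 20 to 120 N. Pads are 22 mm wide; open, the fingers measure 114 mm over their backs; the gripper's body (76 mm by 85 mm) begins 54 mm behind the grasp point. The pads swing forward as they close: fully open they stand 13 mm farther back than shut.
Start: joints at [-1.229, 0.477, 0.022, 1.555, -0.011, 1.109, -0.083], TCP at [0.293, 0.608, 0.194] pointing down, gripper open.
Joint ranges: [-2.96, 2.96], [-0.34, 2.1], [-1.41, 1.46], [0.24, 2.44], [-1.37, 4.51], [0.17, 1.92], [-2.96, 2.96]. Speed limits (rad/s): [2.39, 2.39, 3.14, 3.14, 3.14, 3.14, 3.14].

INTERFACE

Orientations are given as a rotation vector (axis times angle).
In Python, from bench import status, vision, r gives the robot as it stands. The module is installed in compiled form; this text tells all that it offers.
- The arm moves only by the shell command python3 -m handwheel 'ROWS' [OPENING] [FORCE]. ROWS is JSON, a list of rows, each an object with "dp": the shift along the tool's x, y, z in m, a list of three; "delta_rot": the turn, a rotation vector about the tool's x, y, z in rad, a list of three. In form: [{"dp": [x, y, z], "delta_rot": [rx, ry, rz]}, ...]. A call has 1 to 12 rows; each row is the pose to reach, as a shift and turn from the pose commanded when the call began, along the tool's axes at that moment; what a row does not reach only later rows make up. A row lasts 1/8 s, in which the tool goes at most 62.5 mm and 10.7 degrees, less where a joint would pass 70% of its speed; a pose out of reach is approached as far as the arm can. A call with a gripper value outside its range is refused whole. OPENING is the opening, from 0 (shut) to 1 (fully open), set as the call begins (- or left out, the last holds). The fingers move at their own pace and stop on an object; FORCE is the grip in N (left out, the last holds). Time passes only in rows, so rows that repeat a pose let the fingers close. It gives the time, the measured TCP pose, the force, the opening and the grip force at its end, in the units of the state.
- status.get_obs(): the state, without advancing time (a new reading comes with each control period).
- vision.grab_frame(name): name is "scene" or "top" or "wrist"; returns a dict with "img" (480x640x3 uint8, blue, green, red), "fovy" (degrees; the focal length in pixels is half the picture's height over the tangent of half this angle, whatever the lens; pixels are square), "cx", "cy" (the principal point, pixels), "world_from_camera" (4x4, takes a point from camera to world coordinates). Camera axes: x right, y up, looking along -z (the intrinsics and any distortion apply to the point x, -y, -z); pixel columns grow to the right and rows downward; lengths in m; the calibration is good to about 2 mm. A picture is of the moment at which its call begins. There is no depth.
- r.hand_in(): hands the job in; it is judged then, once.
The state is a dict: "clock": time; "joints": joint angles; "qvel": joint speeds; "tau": joint torques, N m; "tcp_pos": TCP position; "orientation": TCP orientation; "contact_force": force on the tool from outside, world axes, zero at the start; "moment": the same for the moment, N m; "grip_width": finger opening in m; "gripper_force": force on a finger pad.
Only numpy, scipy, OpenCV 4.12 (cv2) and the standard library are available. Lean on these libraries where they do the work, as an engineer would, in place of code of your own. Each camera call takes 0.05 s, during which the arm holds its last target. There are 200 camera calls.

## Working session

There is one attempt and no reset: what is moved stays moved. The work goes in short steps, Python scripts to look and compute and a shell command to move; the robot and the scene stay as the last step left them, time stands still between calls to the robot, and variables do not carry over. Pictures are saved under pics/ and viewed, at most 10 in all, crops included, and the job is handed in when it is done.

```bash
mkdir -p pics; python3 - <<'E'
from bench import status, vision
import cv2,pickle
o=status.get_obs()
for k in o: print(k,o[k])
F={}
for n in ("scene","top","wrist"):
    f=vision.grab_frame(n);F[n]=f;cv2.imwrite(f"pics/{n}0.png",f["img"])
    print(n,{k:v for k,v in f.items() if k!="img"})
pickle.dump(F,open("f0.pkl","wb"))
E
```

```text
clock 0.0
joints [-1.22910471  0.47782291  0.02235064  1.55645189 -0.01151879  1.10932633
 -0.08312649]
qvel [-3.26724461e-04  5.44106221e-04  2.38866281e-05  1.09885003e-03
  5.78546192e-04  1.62907375e-03  1.14189396e-03]
tau [ 3.90906862e-04 -5.96460021e+01  1.60711806e+00 -2.81187093e+01
  1.23823987e-02  9.39129386e-03 -5.67957159e-06]
tcp_pos [0.29320215 0.60724702 0.19291053]
orientation [-7.00559869e-01 -3.06218461e+00  2.91734861e-03]
contact_force [-0.4127201   0.3219486  -0.14406257]
moment [-0.03235181 -0.045282   -0.05883282]
gripper_force 0.0
grip_width 0.08544246853641675
scene {'fovy': 43.340040584069065, 'cx': 318.6434255755667, 'cy': 240.16960625005524, 'world_from_camera': array([[-0.85218578, -0.3647151 ,  0.37518303,  1.08069269],
       [ 0.52321029, -0.58641314,  0.61836124,  0.89505399],
       [-0.00551342,  0.72325827,  0.69055563,  1.08463339],
       [ 0.        ,  0.        ,  0.        ,  1.        ]])}
top {'fovy': 42.601848604075755, 'cx': 324.193220300504, 'cy': 246.18546618322515, 'world_from_camera': array([[-2.11338257e-02,  9.77484086e-01, -2.09948142e-01,
         1.74980066e-01],
       [-9.99770238e-01, -2.14148869e-02,  9.34796530e-04,
        -8.44809392e-03],
       [-3.58226698e-03,  2.09919660e-01,  9.77712076e-01,
         1.82111534e+00],
       [ 0.00000000e+00,  0.00000000e+00,  0.00000000e+00,
         1.00000000e+00]])}
wrist {'fovy': 67.58089602782998, 'cx': 320.8619436161389, 'cy': 238.10955856384993, 'world_from_camera': array([[ 0.43507309, -0.86739967, -0.24151441,  0.23382977],
       [ 0.90039392,  0.41868875,  0.11828149,  0.63786925],
       [-0.00147796, -0.2689192 ,  0.96316161,  0.3725723 ],
       [ 0.        ,  0.        ,  0.        ,  1.        ]])}
```

View pics/top0.png

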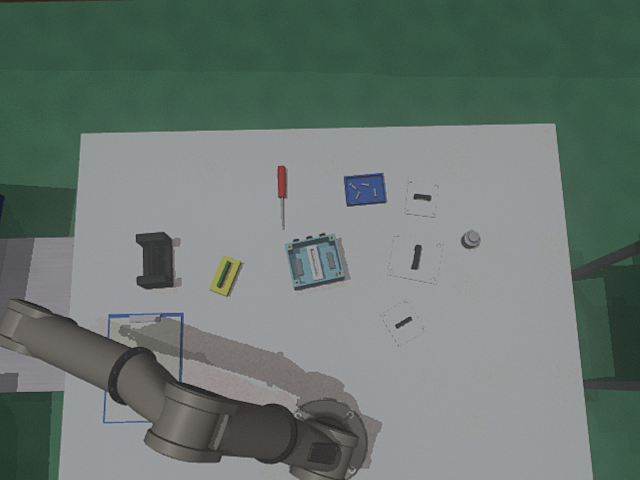

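View pics/scene0.png

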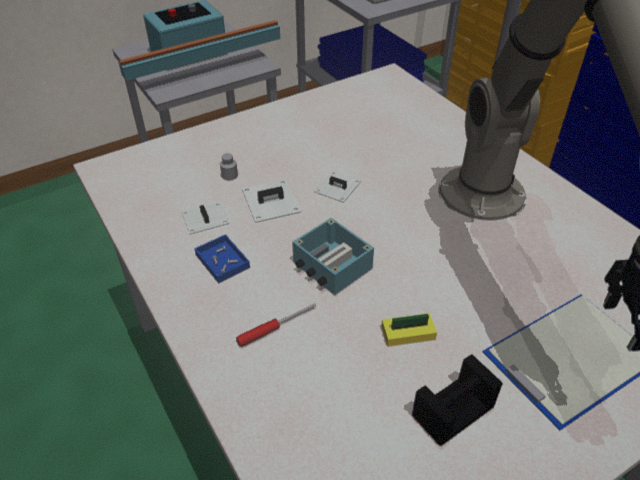

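The top view shows the card stand at (226,276), the box at (315,262), and the full-size cover at (416,258), with two smaller covers at (422,197) and (403,322). The scene view agrees. Next I'll get coarse positions by ray casting.

```bash
cat >h.py <<'E'
import numpy as np, cv2
from scipy.spatial.transform import Rotation as R
from bench import status, vision
def foc(f): return 240/np.tan(np.radians(f["fovy"])/2)
def cast(f,px,z):
    px=np.atleast_2d(px).astype(float); F=foc(f); T=f["world_from_camera"]
    d=np.c_[(px[:,0]-f["cx"])/F,-(px[:,1]-f["cy"])/F,-np.ones(len(px))]@T[:3,:3].T
    o=T[:3,3]; return o+d*((z-o[2])/d[:,2])[:,None]
def proj(f,P):
    P=np.atleast_2d(P); T=f["world_from_camera"]; c=(P-T[:3,3])@T[:3,:3]; F=foc(f)
    return np.c_[f["cx"]+F*c[:,0]/-c[:,2], f["cy"]-F*c[:,1]/-c[:,2]]
def blobs(m,amin):
    cs,_=cv2.findContours(m.astype(np.uint8),cv2.RETR_EXTERNAL,cv2.CHAIN_APPROX_NONE)
    return [c[:,0,:] for c in sorted(cs,key=cv2.contourArea,reverse=True) if cv2.contourArea(c)>amin]
def hsv(f): return cv2.cvtColor(f["img"],cv2.COLOR_BGR2HSV)
def rect(f,c,z):
    "min-area rectangle of contour on plane z: centre, sizes mm, direction of long side deg"
    P=cast(f,c,z)[:,:2]; (x,y),(w,h),a=cv2.minAreaRect((P*1000).astype(np.float32))
    if h>w: w,h,a=h,w,a+90
    return np.round([x,y,w,h,(a+90)%180-90],1)
def pose():
    o=status.get_obs(); return np.array(o["tcp_pos"]),R.from_rotvec(o["orientation"]),o
def plan(p,yaw_y=None):
    """rows' dp and delta_rot from the present pose to TCP at p, tool down, closing line (tool y) along yaw_y deg (mod 180)"""
    q,Rt,o=pose(); t=Rt.as_matrix(); cur=np.degrees(np.arctan2(t[1,1],t[0,1]))
    d=0 if yaw_y is None else (yaw_y-cur+90)%180-90
    y=np.radians(cur+d); Y=np.array([np.cos(y),np.sin(y),0]); Z=np.array([0,0,-1.]); G=np.c_[np.cross(Y,Z),Y,Z]
    dr=(Rt.inv()*R.from_matrix(G)).as_rotvec()
    print("t",round(o["clock"],2),"tcp",q.round(4),"yawY",round(cur,1),"dp",(t.T@(np.array(p)-q)).round(4),"rot",dr.round(4),"j7",round(o["joints"][6],2))
E
python3 - <<'E'
from h import *
import pickle
F=pickle.load(open("f0.pkl","rb"));f=F["top"];H=hsv(f)
h,s,v=cv2.split(H)
roi=np.zeros(h.shape,bool);roi[220:310,190:460]=1
for n,m,z in (("yellow",(h>20)&(h<35)&(s>120),.026),("green",(h>40)&(h<80)&(s>80),.056),("teal",(h>80)&(h<100)&(s>60),.072),("dark",(v<60),.038)):
    for c in blobs(m&roi,15): print(n,rect(f,c,z),c.mean(0))
E
```

```text
yellow [480.1 287.1 107.5  53.7 -21.9] [224.47208122 273.06598985]
green [481.  287.3  76.6   7.  -22.4] [222.41176471 272.84313725]
teal [510.3  19.5 147.8 129.8 -78.6] [314.49261084 261.78325123]
teal [572.4  30.9 119.4   7.4 -80.3] [309.75308642 239.2345679 ]
```

```bash
python3 - <<'E'
from h import *
plan([.480,.287,.20],68)
E
```

```text
t 0.15 tcp [0.2932 0.6075 0.1932] yawY 64.2 dp [-0.3075 -0.2074 -0.0065] rot [-0.0013  0.     -0.0658] j7 -0.08
```

```bash
python3 -m handwheel '[{"dp":[-0.04,-0.03,0],"delta_rot":[0,0,-0.02]},{"dp":[-0.09,-0.06,0],"delta_rot":[0,0,-0.04]},{"dp":[-0.14,-0.095,0],"delta_rot":[0,0,-0.066]},{"dp":[-0.19,-0.13,0],"delta_rot":[0,0,-0.066]},{"dp":[-0.24,-0.165,-0.006],"delta_rot":[0,0,-0.066]},{"dp":[-0.285,-0.19,-0.006],"delta_rot":[0,0,-0.066]},{"dp":[-0.3075,-0.2075,-0.006],"delta_rot":[0,0,-0.066]},{"dp":[-0.3075,-0.2075,-0.006],"delta_rot":[0,0,-0.066]},{"dp":[-0.3075,-0.2075,-0.006],"delta_rot":[0,0,-0.066]},{"dp":[-0.3075,-0.2075,-0.006],"delta_rot":[0,0,-0.066]}]' 1 && python3 - <<'E'
from h import *
import pickle
f=vision.grab_frame("wrist");pickle.dump(f,open("w1.pkl","wb"));cv2.imwrite("pics/w1.png",f["img"])
plan([.480,.287,.20],68)
h,s,v=cv2.split(hsv(f))
for n,m,z in (("yellow",(h>20)&(h<35)&(s>120),.026),("green",(h>40)&(h<85)&(s>80),.056)):
    for c in blobs(m,150): print(n,rect(f,c,z),c.mean(0))
E
```

```text
clock: 1.4
tcp_pos: [0.4793, 0.2889, 0.1998]
orientation: [-0.595, -3.084, -0.0]
contact_force: [-0.3, 0.9, -0.4]
grip_width: 0.0853
gripper_force: 0.0
t 1.45 tcp [0.4794 0.2887 0.1998] yawY 68.2 dp [-0.0012 -0.0014 -0.0002] rot [ 0.0001 -0.0004  0.0026] j7 0.57
yellow [481.7 286.  108.7  55.9 -21.9] [317.74766355 208.        ]
green [480.9 286.7  81.6   7.2 -22.2] [317.54255319 214.55851064]
```

View pics/w1.png

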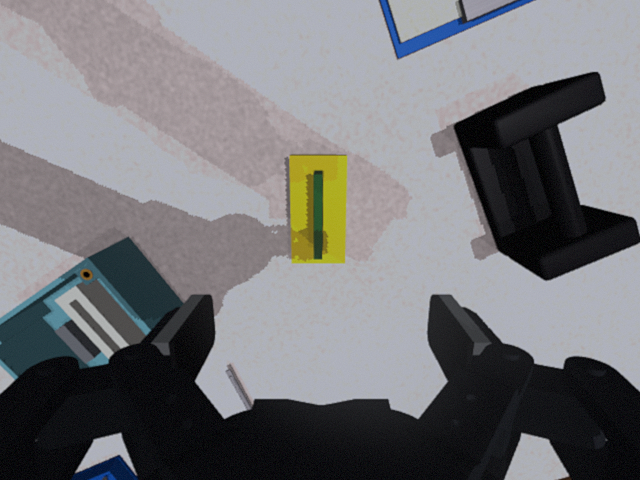

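The wrist view shows the card at (317,215), centred in the yellow stand at (317,208). Measured pose is (0.481, 0.2866), direction -22.1°. Going down to grasp.

```bash
python3 - <<'E'
from h import *
plan([.481,.2866,.031],67.9)
E
```

```text
t 1.45 tcp [0.4794 0.2887 0.1998] yawY 68.2 dp [-0.0024 -0.0014  0.1688] rot [ 0.0001 -0.0004  0.0044] j7 0.57
```

```bash
python3 -m handwheel '[{"dp":[-0.002,-0.001,0.04],"delta_rot":[0,0,0.004]},{"dp":[-0.0024,-0.0014,0.085],"delta_rot":[0,0,0.004]},{"dp":[-0.0024,-0.0014,0.125],"delta_rot":[0,0,0.004]},{"dp":[-0.0024,-0.0014,0.15],"delta_rot":[0,0,0.004]},{"dp":[-0.0024,-0.0014,0.163],"delta_rot":[0,0,0.004]},{"dp":[-0.0024,-0.0014,0.168],"delta_rot":[0,0,0.004]},{"dp":[-0.0024,-0.0014,0.168],"delta_rot":[0,0,0.004]},{"dp":[-0.0024,-0.0014,0.168],"delta_rot":[0,0,0.004]}]' && python3 - <<'E'
from h import *
plan([.481,.2866,.031],67.9)
E
```

```text
clock: 2.45
tcp_pos: [0.4825, 0.2857, 0.0329]
orientation: [0.605, 3.082, 0.002]
contact_force: [0.0, 0.2, -0.1]
grip_width: 0.0856
gripper_force: 0.0
t 2.45 tcp [0.4825 0.2857 0.0329] yawY 67.8 dp [0.0018 0.0003 0.0019] rot [ 0.0016  0.0009 -0.0021] j7 0.61
```

```bash
python3 -m handwheel '[{"dp":[0.001,0.0003,0.0015],"delta_rot":[0,0,0]},{"dp":[0.001,0.0003,0.0015],"delta_rot":[0,0,0]},{"dp":[0.001,0.0003,0.0015],"delta_rot":[0,0,0]},{"dp":[0.001,0.0003,0.0015],"delta_rot":[0,0,0]},{"dp":[0.001,0.0003,0.0015],"delta_rot":[0,0,0]},{"dp":[0.001,0.0003,0.0015],"delta_rot":[0,0,0]},{"dp":[0.001,0.0003,0.0015],"delta_rot":[0,0,0]},{"dp":[0.001,0.0003,0.0015],"delta_rot":[0,0,0]}]' 0 40 && python3 - <<'E'
from h import *
o=status.get_obs();print(o["contact_force"],o["moment"],o["grip_width"])
plan([.481,.2866,.031],67.9)
plan([.510,.0195,.200],101.4)
E
```

```text
clock: 3.45
tcp_pos: [0.4811, 0.2858, 0.0304]
orientation: [-0.605, -3.083, 0.0]
contact_force: [0.3, -0.0, -0.6]
grip_width: 0.0003
gripper_force: 0.0
[ 0.34340218 -0.00835704 -0.58234827] [-0.00936832 -0.04812844 -0.00771623] 0.0002695854324092682
t 3.45 tcp [0.4811 0.2858 0.0304] yawY 67.8 dp [ 0.0004  0.0007 -0.0006] rot [-0.     -0.     -0.0021] j7 0.6
t 3.45 tcp [0.4811 0.2858 0.0304] yawY 67.8 dp [-0.1275 -0.2355 -0.1696] rot [-0.     -0.     -0.5868] j7 0.6
```

The fingers closed fully with no resistance, so I need to look.

```bash
python3 - <<'E'
from h import *
import pickle
f=vision.grab_frame("wrist");g=vision.grab_frame("scene");pickle.dump((f,g),open("w2.pkl","wb"))
G=cv2.resize(g["img"][250:450,300:566],(800,600))
cv2.imwrite("pics/w2.png",np.vstack([cv2.resize(f["img"],(400,300)),cv2.resize(G,(400,300))]))
print(f["world_from_camera"])
E
```

```text
[[ 3.78487734e-01 -8.91526249e-01 -2.48853336e-01  4.19831485e-01]
 [ 9.25606294e-01  3.64597400e-01  1.01595889e-01  3.12198623e-01]
 [ 1.55877387e-04 -2.68793012e-01  9.63197951e-01  2.09949732e-01]
 [ 0.00000000e+00  0.00000000e+00  0.00000000e+00  1.00000000e+00]]
```

View pics/w2.png

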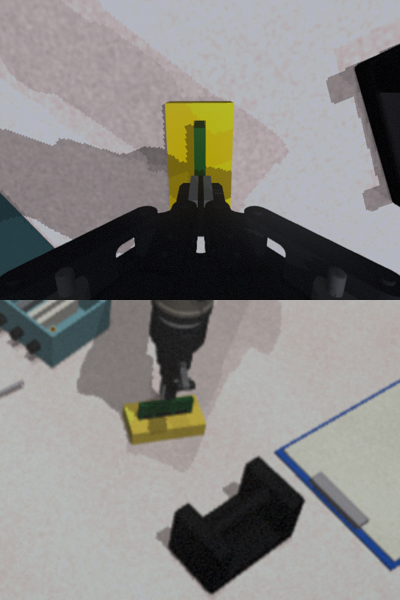

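Wrist view (top half): closed fingers around (400,370) at full scale, with the card visible only beyond them. The scene view suggests the fingers stand at or behind the card's robot-side end. I'll check the TCP projection.

```bash
python3 - <<'E'
from h import *
import pickle
f,g=pickle.load(open("w2.pkl","rb")); T=pickle.load(open("f0.pkl","rb"))["top"]
tcp=[.4811,.2858,.0304]
u=np.array([np.cos(np.radians(-22.1)),np.sin(np.radians(-22.1)),0]);c=np.array([.481,.2866,.056])
P=[tcp,np.array(tcp)+[0,0,.019],c,c+.04*u,c-.04*u]
for k in (f,g): print(proj(k,P).round(0).tolist())
# card and stand by scene camera
h,s,v=cv2.split(hsv(g)); roi=np.zeros(h.shape,bool);roi[300:360,370:450]=1
for n,m,z in (("yellow",(h>20)&(h<35)&(s>120)&roi,.026),("green",(h>40)&(h<85)&(s>80)&roi,.056)):
    for b in blobs(m,50): print(n,b.mean(0),b.min(0),b.max(0))
cv2.imwrite("pics/w2b.png",np.hstack([cv2.resize(g["img"][270:370,360:470],(396,360),interpolation=cv2.INTER_CUBIC),cv2.resize(f["img"][160:400,200:460],(396,360))]))
E
```

```text
[[318.0, 268.0], [318.0, 282.0], [320.0, 287.0], [320.0, 362.0], [319.0, 201.0]]
[[409.0, 325.0], [409.0, 319.0], [410.0, 318.0], [392.0, 320.0], [428.0, 315.0]]
yellow [408.44375 330.71875] [382 314] [436 345]
green [409.39361702 320.75531915] [392 314] [427 328]
```

View pics/w2b.png

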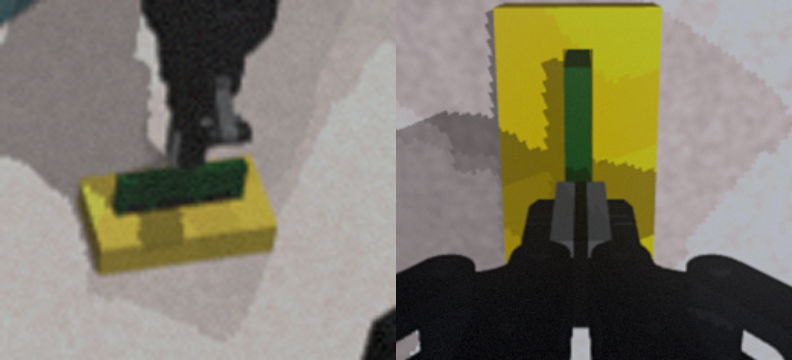

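The tips appear to sit at about card-top height, not 26 mm lower as the reported TCP implies. I'll find the true tip height by touching down gently on the card's top edge, stopping on force.

```bash
cat >chk.py <<'E'
import sys,numpy as np
from bench import status
o=status.get_obs(); f=np.array(o["contact_force"]); print(np.array(o["tcp_pos"]).round(4),f.round(1))
sys.exit(int(np.linalg.norm(f)>float(sys.argv[1])))
E
for k in 1 ; do :; done
python3 -m handwheel '[{"dp":[0,0,0.002],"delta_rot":[0,0,0]},{"dp":[0,0,0.002],"delta_rot":[0,0,0]}]' >/dev/null; python3 chk.py 4 && python3 -m handwheel '[{"dp":[0,0,0.002],"delta_rot":[0,0,0]},{"dp":[0,0,0.002],"delta_rot":[0,0,0]}]' >/dev/null && python3 chk.py 4 && python3 -m handwheel '[{"dp":[0,0,0.002],"delta_rot":[0,0,0]},{"dp":[0,0,0.002],"delta_rot":[0,0,0]}]' >/dev/null && python3 chk.py 4 && python3 -m handwheel '[{"dp":[0,0,0.002],"delta_rot":[0,0,0]},{"dp":[0,0,0.002],"delta_rot":[0,0,0]}]' >/dev/null && python3 chk.py 4
```

```text
[0.4809 0.2857 0.0282] [-0.2 -0.3 -1.3]
[0.4809 0.2857 0.0262] [0.2 0.1 0.4]
[0.481  0.2857 0.0242] [-0.3  0.4 -0.4]
[0.4809 0.2857 0.0222] [-0.1  0.5  0.1]
```

```bash

python3 -m handwheel '[{"dp":[0,0,0.002],"delta_rot":[0,0,0]},{"dp":[0,0,0.002],"delta_rot":[0,0,0]}]' >/dev/null; python3 chk.py 4 && python3 -m handwheel '[{"dp":[0,0,0.002],"delta_rot":[0,0,0]},{"dp":[0,0,0.002],"delta_rot":[0,0,0]}]' >/dev/null && python3 chk.py 4 && python3 -m handwheel '[{"dp":[0,0,0.002],"delta_rot":[0,0,0]},{"dp":[0,0,0.002],"delta_rot":[0,0,0]}]' >/dev/null && python3 chk.py 4 && python3 - <<'E'
from h import *
f=vision.grab_frame("wrist");g=vision.grab_frame("scene")
cv2.imwrite("pics/w3.png",np.hstack([cv2.resize(g["img"][270:370,360:470],(396,360),interpolation=cv2.INTER_CUBIC),cv2.resize(f["img"][160:400,200:460],(396,360))]))
p=pose()[0]; print(proj(g,[p,p+[0,0,.02],p+[0,0,.04]]).round(1).tolist(),proj(f,[p,p+[0,0,.02],p+[0,0,.04]]).round(1).tolist())
E
```

```text
[0.4809 0.2857 0.0202] [-0.4 -0.4  0.2]
[0.4813 0.2861 0.0187] [-0.4 -0.   3.4]
[0.4822 0.288  0.0186] [-4.3 -0.  18.9]
```

Contact starts at TCP z≈0.019, so the real tips are about 37 mm behind the reported TCP. Backing off, opening part way, and re-grasping with TCP z≈0.003.

```bash

python3 -m handwheel '[{"dp":[0,0,-0.015],"delta_rot":[0,0,0]},{"dp":[0,0,-0.03],"delta_rot":[0,0,0]},{"dp":[0,0,-0.03],"delta_rot":[0,0,0]}]' >/dev/null; python3 chk.py 4 && python3 -m handwheel '[{"dp":[0,0.0007,0],"delta_rot":[0,0,0]},{"dp":[0,0.0007,0],"delta_rot":[0,0,0]},{"dp":[0,0.0007,0],"delta_rot":[0,0,0]},{"dp":[0,0.0007,0],"delta_rot":[0,0,0]},{"dp":[0,0.0007,0],"delta_rot":[0,0,0]}]' 0.5 && python3 - <<'E'
from h import *
f=vision.grab_frame("wrist")
h,s,v=cv2.split(hsv(f))
for n,m,z in (("yellow",(h>20)&(h<35)&(s>120),.026),("green",(h>40)&(h<85)&(s>80),.056)):
    for c in blobs(m,150): print(n,rect(f,c,z),c.mean(0))
cv2.imwrite("pics/w4.png",f["img"][160:460,120:520])
plan([.481,.2866,.003],67.9)
E
```

```text
[0.482  0.2862 0.0477] [-0.3 -0.1  0.2]
clock: 6.3
tcp_pos: [0.4813, 0.2864, 0.0463]
orientation: [-0.605, -3.083, 0.0]
contact_force: [-0.3, -0.9, -0.5]
grip_width: 0.0427
gripper_force: 0.0
yellow [481.6 286.  110.3  55.9 -22. ] [317.87112172 251.85322196]
green [479.7 286.   83.2   7.7 -22.1] [316.89820359 267.5       ]
t 6.35 tcp [0.4813 0.2864 0.0464] yawY 67.8 dp [0.0004 0.0001 0.0434] rot [-0.0001 -0.     -0.0022] j7 0.6
```

View pics/w4.png

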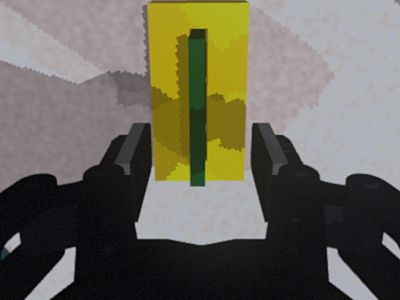

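Pads straddle the card evenly: inner faces at x≈150 and 252 in the crop, card at 198. Descending and gripping.

```bash

python3 -m handwheel '[{"dp":[0,0,0.012],"delta_rot":[0,0,0]},{"dp":[0,0,0.024],"delta_rot":[0,0,0]},{"dp":[0,0,0.03],"delta_rot":[0,0,0]},{"dp":[0,0,0.03],"delta_rot":[0,0,0]}]' >/dev/null; python3 chk.py 4 && python3 -m handwheel '[{"dp":[0,0,0.005],"delta_rot":[0,0,0]},{"dp":[0,0,0.01],"delta_rot":[0,0,0]},{"dp":[0,0,0.013],"delta_rot":[0,0,0]},{"dp":[0,0,0.013],"delta_rot":[0,0,0]}]' >/dev/null ; python3 chk.py 4 && python3 -m handwheel '[{"dp":[0,0,0],"delta_rot":[0,0,0]},{"dp":[0,0,0],"delta_rot":[0,0,0]},{"dp":[0,0,0],"delta_rot":[0,0,0]},{"dp":[0,0,0],"delta_rot":[0,0,0]},{"dp":[0,0,0],"delta_rot":[0,0,0]}]' 0 30
```

```text
[0.4808 0.2861 0.0156] [-0.2  0.6 -0. ]
[0.4812 0.2863 0.0032] [0.1 0.4 0.2]
clock: 7.98
tcp_pos: [0.4814, 0.2863, 0.0036]
orientation: [0.605, 3.083, -0.0]
contact_force: [-0.6, -1.7, 3.7]
grip_width: 0.0072
gripper_force: 32.8
```

Card gripped (7.2 mm, 33 N). Lifting.

```bash

python3 -m handwheel '[{"dp":[0,0,-0.005],"delta_rot":[0,0,0]},{"dp":[0,0,-0.012],"delta_rot":[0,0,0]},{"dp":[0,0,-0.02],"delta_rot":[0,0,0]},{"dp":[0,0,-0.03],"delta_rot":[0,0,0]},{"dp":[0,0,-0.06],"delta_rot":[0,0,0]},{"dp":[0,0,-0.10],"delta_rot":[0,0,0]},{"dp":[0,0,-0.14],"delta_rot":[0,0,0]},{"dp":[0,0,-0.17],"delta_rot":[0,0,0]},{"dp":[0,0,-0.18],"delta_rot":[0,0,0]},{"dp":[0,0,-0.18],"delta_rot":[0,0,0]}]';python3 - <<'E'
from h import *
plan([.510,.0195,.185],101.4)
E
```

```text
clock: 9.22
tcp_pos: [0.4813, 0.2865, 0.1836]
orientation: [0.605, 3.082, 0.001]
contact_force: [-0.2, -0.2, -1.2]
grip_width: 0.0069
gripper_force: 32.3
t 9.22 tcp [0.4813 0.2865 0.1836] yawY 67.8 dp [-0.1275 -0.2363 -0.0016] rot [ 6.000e-04  5.000e-04 -5.868e-01] j7 0.58
```

```bash

python3 -m handwheel '[{"dp":[-0.016,-0.03,0],"delta_rot":[0,0,-0.05]},{"dp":[-0.037,-0.07,0],"delta_rot":[0,0,-0.15]},{"dp":[-0.06,-0.11,0],"delta_rot":[0,0,-0.27]},{"dp":[-0.082,-0.152,0],"delta_rot":[0,0,-0.39]},{"dp":[-0.104,-0.193,0],"delta_rot":[0,0,-0.5]},{"dp":[-0.12,-0.224,0],"delta_rot":[0,0,-0.56]},{"dp":[-0.1275,-0.2363,0],"delta_rot":[0,0,-0.587]},{"dp":[-0.1275,-0.2363,0],"delta_rot":[0,0,-0.587]},{"dp":[-0.1275,-0.2363,0],"delta_rot":[0,0,-0.587]},{"dp":[-0.1275,-0.2363,0],"delta_rot":[0,0,-0.587]},{"dp":[-0.1275,-0.2363,0],"delta_rot":[0,0,-0.587]}]';python3 - <<'E'
from h import *
import pickle
f=vision.grab_frame("wrist");g=vision.grab_frame("scene");t=vision.grab_frame("top");pickle.dump((f,g,t),open("w5.pkl","wb"))
G=cv2.resize(g["img"][180:310,270:400],(480,480),interpolation=cv2.INTER_CUBIC)
cv2.imwrite("pics/w5.png",cv2.resize(np.hstack([f["img"],G]),(800,343)))
plan([.510,.0195,.185],101.4)
E
```

```text
clock: 10.6
tcp_pos: [0.5099, 0.0202, 0.1833]
orientation: [0.314, -3.126, -0.0]
contact_force: [0.4, 1.2, 0.1]
grip_width: 0.0073
gripper_force: 32.2
t 10.75 tcp [0.51   0.0198 0.1834] yawY 101.4 dp [ 0.     -0.0003 -0.0016] rot [0.0001 0.0001 0.0007] j7 1.66
```

View pics/w5.png

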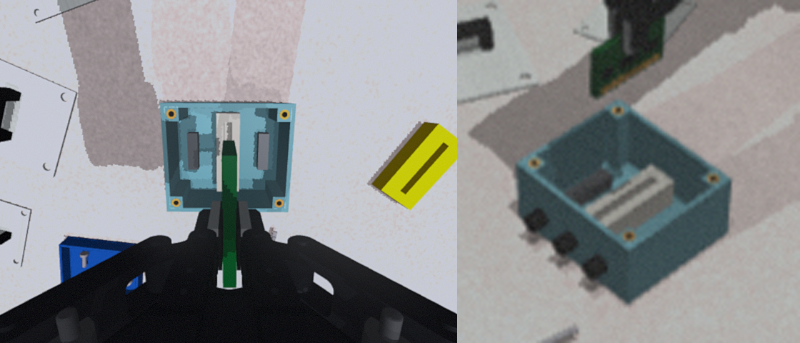

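The wrist view shows the four brass holes at about (237,160), (399,160), (245,284) and (389,284) at full scale. The card hangs over the socket slot near (320,200). I'll locate the holes precisely.

```bash
cat >box.py <<'E'
from h import *
L=np.array([[-53,-63],[53,-63],[53,63],[-53,63]])/1000.
def brass(f,guess,r=12):
    h,s,v=cv2.split(hsv(f)); out=[]
    for g in np.round(guess).astype(int):
        x0,y0=g-r; sl=(slice(max(y0,0),y0+2*r),slice(max(x0,0),x0+2*r))
        m=((h[sl]>8)&(h[sl]<30)&(s[sl]>70))
        b=blobs(m,3)
        out.append(cv2.minEnclosingCircle(b[0])[0]+np.array([x0,y0]) if b else [np.nan]*2)
    return np.array(out)
def fit(P):
    "rigid fit of the 106x126 rectangle: centre, yaw deg of box x, residuals mm"
    k=~np.isnan(P[:,0]); l=L[k]; p=P[k,:2]; lc=l-l.mean(0); pc=p-p.mean(0)
    a=np.arctan2((lc[:,0]*pc[:,1]-lc[:,1]*pc[:,0]).sum(),(lc*pc).sum()); c,s=np.cos(a),np.sin(a); M=np.array([[c,-s],[s,c]])
    t=p.mean(0)-M@l.mean(0); return t,np.degrees(a),((l@M.T+t-p)*1000).round(1)
E
python3 - <<'E'
from box import *
import pickle
f,g,t=pickle.load(open("w5.pkl","rb"))
a=np.radians(11.4); M=np.array([[np.cos(a),-np.sin(a)],[np.sin(a),np.cos(a)]])
W=np.c_[L@M.T+[.5103,.0195],np.full(4,.072)]
for n,k,r in (("w",f,12),("s",g,7),("s_end",t,5)):
    B=brass(k,proj(k,W),r); print(n,proj(k,W).round(0).tolist(),B.round(1).tolist()); c,y,e=fit(cast(k,np.nan_to_num(B),.072)+0*B[:,:1]); print(c.round(4),round(y,2),e.tolist())
E
```

```text
w [[240.0, 156.0], [247.0, 280.0], [392.0, 281.0], [399.0, 156.0]] [[239.3, 159.3], [246.0, 283.0], [390.1, 283.7], [398.1, 159.9]]
[0.5133 0.0192] 11.15 [[-0.3, -0.1], [0.1, -0.0], [0.1, 0.2], [-0.0, -0.1]]
s [[330.0, 222.0], [299.0, 242.0], [335.0, 269.0], [367.0, 247.0]] [[nan, nan], [nan, nan], [334.7, 269.0], [nan, nan]]
[0.4966 0.0271] 0.0 [[0.0, 0.0]]
s_end [[340.0, 273.0], [331.0, 238.0], [289.0, 247.0], [297.0, 282.0]] [[nan, nan], [nan, nan], [nan, nan], [nan, nan]]
[nan nan] 0.0 []box.py:13: RuntimeWarning: Mean of empty slice.
  k=~np.isnan(P[:,0]); l=L[k]; p=P[k,:2]; lc=l-l.mean(0); pc=p-p.mean(0)
  ret = um.true_divide(
box.py:15: RuntimeWarning: Mean of empty slice.
  t=p.mean(0)-M@l.mean(0); return t,np.degrees(a),((l@M.T+t-p)*1000).round(1)
```

```bash
python3 - <<'E'
from box import *
import pickle
f,g,t=pickle.load(open("w5.pkl","rb"))
F0=pickle.load(open("f0.pkl","rb"))
for n,g in (("s5",g),("s0",F0["scene"]),("t0",F0["top"])):
    a=np.radians(11.2); M=np.array([[np.cos(a),-np.sin(a)],[np.sin(a),np.cos(a)]])
    W=np.c_[L@M.T+[.5115,.0193],np.full(4,.072)]; G=proj(g,W)
    b,gr,r=[c.astype(float) for c in cv2.split(g["img"])]
    e=r-b; C=[]
    for q in np.round(G).astype(int):
        w=np.clip(e[q[1]-5:q[1]+6,q[0]-5:q[0]+6]+5,0,None); yy,xx=np.mgrid[-5:6,-5:6]; C.append([q[0]+(w*xx).sum()/max(w.sum(),1),q[1]+(w*yy).sum()/max(w.sum(),1),w.sum()])
    C=np.array(C); c,y,er=fit(cast(g,C[:,:2],.072)); print(n,G.round(1).tolist(),C.round(1).tolist(),c.round(4),round(y,2),er.tolist())
h,s,v=cv2.split(hsv(f)); m=(h>40)&(h<85)&(s>80)
q,Rt,o=pose(); t=Rt.as_matrix()
c=blobs(m,300)[0]; print("card px",c.min(0),c.max(0))
for row in (202,206,212,230,250,300,350):
    x=c[c[:,1]==row][:,0]; print(row,x.min() if len(x) else 0,x.max() if len(x) else 0)
P=[[-.04,sy,dz] for dz in (-.0024,-.0524) for sy in (-.004,.004)]
print(proj(f,[q+t@np.array(p) for p in P]).round(1).tolist(), proj(f,[q+t@np.array([.04,0,-.0524])]).round(1), t.round(2).tolist())
Pm=[[.04,0,-.0024],[.04,0,-.0524],[-.04,0,-.0524]]
print(proj(f,[q+t@np.array(p) for p in Pm]).round(1).tolist())
# slot: dark line inside white socket
gm=cv2.cvtColor(f["img"],cv2.COLOR_BGR2GRAY)
for row in range(158,200,8): print(row,gm[row,296:346:2].tolist())
E
```

```text
s5 [[330.1, 222.0], [298.3, 242.0], [334.4, 269.6], [366.3, 247.7]] [[330.1, 220.3, 673.0], [298.0, 240.7, 670.0], [334.1, 268.3, 707.0], [367.0, 246.6, 528.0]] [0.5088 0.0153] 11.01 [[0.6, 1.6], [-1.2, 0.1], [-0.6, -0.1], [1.1, -1.6]]
s0 [[330.1, 222.0], [298.3, 242.0], [334.4, 269.6], [366.3, 247.7]] [[330.4, 220.6, 594.0], [297.9, 240.7, 661.0], [334.1, 268.3, 727.0], [366.8, 246.7, 532.0]] [0.509  0.0157] 10.79 [[0.5, 0.8], [-1.2, 0.5], [-0.2, -0.1], [0.9, -1.1]]
t0 [[339.6, 272.6], [331.6, 237.6], [289.3, 246.7], [296.8, 282.0]] [[341.3, 272.5, 582.0], [332.3, 237.7, 457.0], [288.5, 246.9, 458.0], [295.9, 282.1, 403.0]] [0.5113 0.0188] 11.28 [[-0.3, 4.4], [0.2, 1.5], [0.1, -2.7], [0.0, -3.2]]
card px [310 197] [332 401]
202 313 327
206 313 328
212 312 329
230 311 331
250 311 331
300 312 330
350 312 331
[[312.2, 336.6], [326.6, 336.6], [309.5, 400.0], [328.5, 400.0]] [[318.7 213.3]] [[-0.98, -0.2, 0.0], [-0.2, 0.98, 0.0], [-0.0, 0.0, -1.0]]
[[319.3, 192.9], [318.7, 213.3], [319.0, 400.0]]
158 [123, 100, 99, 123, 147, 145, 130, 130, 134, 134, 131, 116, 117, 117, 117, 116, 117, 118, 117, 115, 144, 151, 150, 153, 151]
166 [100, 99, 98, 133, 202, 185, 176, 177, 179, 175, 179, 177, 186, 194, 193, 183, 179, 178, 196, 189, 159, 150, 150, 149, 153]
174 [125, 98, 96, 136, 188, 177, 176, 175, 177, 170, 195, 124, 123, 123, 130, 194, 193, 194, 194, 194, 162, 151, 150, 152, 151]
182 [144, 96, 98, 134, 177, 176, 174, 185, 191, 171, 192, 142, 124, 115, 131, 196, 194, 193, 191, 194, 160, 149, 150, 149, 150]
190 [109, 97, 97, 123, 177, 176, 177, 180, 190, 173, 193, 154, 121, 116, 131, 194, 193, 191, 191, 194, 152, 148, 148, 150, 149]
198 [108, 102, 87, 87, 110, 109, 154, 195, 91, 33, 34, 35, 35, 39, 38, 27, 142, 197, 191, 191, 149, 148, 147, 148, 149]
```

Tool-frame bias cancels in the relative measurement, which puts the target near (0.5107, 0.0192) with yaw 11.2°. I'll lower the card to just above the socket and compare card and slot directly in one picture.

```bash
python3 - <<'E'
from h import *
plan([.5107,.0192,.041],101.2)
E
```

```text
t 10.75 tcp [0.51   0.0198 0.1834] yawY 101.4 dp [-0.0006 -0.0007  0.1424] rot [0.0001 0.0001 0.0042] j7 1.66
```

```bash

python3 -m handwheel '[{"dp":[-0.0006,-0.0007,0.02],"delta_rot":[0,0,0.004]},{"dp":[-0.0006,-0.0007,0.06],"delta_rot":[0,0,0.004]},{"dp":[-0.0006,-0.0007,0.1],"delta_rot":[0,0,0.004]},{"dp":[-0.0006,-0.0007,0.125],"delta_rot":[0,0,0.004]},{"dp":[-0.0006,-0.0007,0.137],"delta_rot":[0,0,0.004]},{"dp":[-0.0006,-0.0007,0.142],"delta_rot":[0,0,0.004]},{"dp":[-0.0006,-0.0007,0.142],"delta_rot":[0,0,0.004]},{"dp":[-0.0006,-0.0007,0.142],"delta_rot":[0,0,0.004]},{"dp":[-0.0006,-0.0007,0.142],"delta_rot":[0,0,0.004]}]';python3 - <<'E'
from h import *
import pickle
f=vision.grab_frame("wrist");g=vision.grab_frame("scene");pickle.dump((f,g),open("w6.pkl","wb"))
A=cv2.resize(f["img"][130:330,230:410],(540,600),interpolation=cv2.INTER_CUBIC)
cv2.imwrite("pics/w6.png",A)
plan([.5107,.0192,.041],101.2)
E
```

```text
clock: 11.88
tcp_pos: [0.5113, 0.019, 0.0421]
orientation: [-0.306, 3.125, 0.0]
contact_force: [-0.3, 0.5, -0.5]
grip_width: 0.0069
gripper_force: 32.3
t 11.97 tcp [0.511  0.019  0.0418] yawY 101.2 dp [0.0003 0.0003 0.0008] rot [ 0.      0.0009 -0.0002] j7 1.7
```

View pics/w6.png

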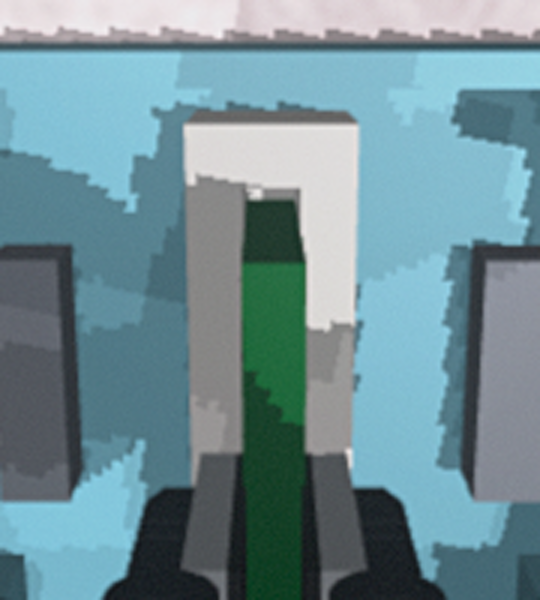

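Crop (3x): slot end at row 187 with edges at columns 245–301, card lower end at row 200 with columns 246–295. The card is slightly left of the slot's middle. Converting to mm:

```bash
python3 - <<'E'
from h import *
import pickle
f,g=pickle.load(open("w6.pkl","rb")); q,Rt,o=pose(); t=Rt.as_matrix()
def px(c,r): return [230+c/3-.33,130+r/3-.33]
for n,p,z in (("slot end",px(273,187),.035),("card end",px(270.5,200),q[2]+.0024),("slot L",px(245,240),.035),("slot R",px(301,240),.035),("card topL",px(243,262),q[2]+.0524),("card topR",px(305,262),q[2]+.0524),("socket L",px(186,250),.035),("socket R",px(357.5,250),.035),("socket end",px(272,124),.035)):
    print(n,(t.T@(cast(f,p,z)[0]-q)*1000).round(2))
E
```

```text
slot end [38.83  0.22  6.81]
card end [38.02 -0.19 -2.43]
slot L [29.48 -4.72  6.82]
slot R [29.47  5.15  6.82]
card topL [ 38.39  -3.38 -52.43]
card topR [ 38.38   4.12 -52.43]
socket L [ 27.69 -15.15   6.82]
socket R [27.67 15.14  6.82]
socket end [49.64  0.05  6.8 ]
```

Card and slot agree within 0.3 mm. Small correction, then inserting with force checks.

```bash

python3 -m handwheel '[{"dp":[-0.0002,0.0003,0.003],"delta_rot":[0,0,0]},{"dp":[-0.0002,0.0003,0.006],"delta_rot":[0,0,0]},{"dp":[-0.0002,0.0003,0.009],"delta_rot":[0,0,0]},{"dp":[-0.0002,0.0003,0.011],"delta_rot":[0,0,0]},{"dp":[-0.0002,0.0003,0.011],"delta_rot":[0,0,0]}]' >/dev/null;python3 chk.py 6 && python3 -m handwheel '[{"dp":[0,0,0.002],"delta_rot":[0,0,0]},{"dp":[0,0,0.004],"delta_rot":[0,0,0]},{"dp":[0,0,0.004],"delta_rot":[0,0,0]}]' >/dev/null && python3 chk.py 6 && python3 -m handwheel '[{"dp":[0,0,0.002],"delta_rot":[0,0,0]},{"dp":[0,0,0.004],"delta_rot":[0,0,0]},{"dp":[0,0,0.006],"delta_rot":[0,0,0]},{"dp":[0,0,0.006],"delta_rot":[0,0,0]}]' >/dev/null && python3 chk.py 6 && python3 -m handwheel '[{"dp":[0,0,0.002],"delta_rot":[0,0,0]},{"dp":[0,0,0.004],"delta_rot":[0,0,0]},{"dp":[0,0,0.006],"delta_rot":[0,0,0]},{"dp":[0,0,0.006],"delta_rot":[0,0,0]}]' >/dev/null && python3 chk.py 6
```

```text
[0.5107 0.0192 0.0302] [-0.1 -0.1 -0.9]
[0.5108 0.0192 0.0262] [ 0.2 -0.4 -1.1]
[0.5108 0.0193 0.0202] [0.2 0.1 0.4]
[0.5108 0.0192 0.0142] [ 0.1  0.  -0.7]
```

```bash

python3 -m handwheel '[{"dp":[0,0,0.0015],"delta_rot":[0,0,0]},{"dp":[0,0,0.003],"delta_rot":[0,0,0]},{"dp":[0,0,0.003],"delta_rot":[0,0,0]}]' >/dev/null;python3 chk.py 4 && python3 -m handwheel '[{"dp":[0,0,0.0008],"delta_rot":[0,0,0]},{"dp":[0,0,0.0008],"delta_rot":[0,0,0]}]' >/dev/null && python3 chk.py 4 && python3 -m handwheel '[{"dp":[0,0,0.0008],"delta_rot":[0,0,0]},{"dp":[0,0,0.0008],"delta_rot":[0,0,0]}]' >/dev/null && python3 chk.py 4 && python3 -m handwheel '[{"dp":[0,0,0.0008],"delta_rot":[0,0,0]},{"dp":[0,0,0.0008],"delta_rot":[0,0,0]}]' >/dev/null && python3 chk.py 4 && python3 -m handwheel '[{"dp":[0,0,0.0008],"delta_rot":[0,0,0]},{"dp":[0,0,0.0008],"delta_rot":[0,0,0]}]' >/dev/null && python3 chk.py 4
```

```text
[0.5108 0.0192 0.0113] [-0.  -0.4 -2. ]
[0.5108 0.0192 0.0106] [0.3 0.1 0.1]
[0.5109 0.0192 0.0105] [-2.5 -0.1  9. ]
```

Seated at exactly the predicted height with 9 N. Releasing and rising.

```bash

python3 -m handwheel '[{"dp":[0,0,-0.0008],"delta_rot":[0,0,0]},{"dp":[0,0,-0.0008],"delta_rot":[0,0,0]},{"dp":[0,0,-0.0008],"delta_rot":[0,0,0]},{"dp":[0,0,-0.0008],"delta_rot":[0,0,0]},{"dp":[0,0,-0.02],"delta_rot":[0,0,0]},{"dp":[0,0,-0.05],"delta_rot":[0,0,0]},{"dp":[0,0,-0.1],"delta_rot":[0,0,0]},{"dp":[0,0,-0.15],"delta_rot":[0,0,0]},{"dp":[0,0,-0.18],"delta_rot":[0,0,0]},{"dp":[0,0,-0.18],"delta_rot":[0,0,0]},{"dp":[0,0,-0.18],"delta_rot":[0,0,0]}]' 0.3;python3 - <<'E'
from box import *
import pickle
T=pickle.load(open("f0.pkl","rb"))["top"];g=cv2.cvtColor(T["img"],cv2.COLOR_BGR2GRAY)
m=np.zeros(g.shape,bool);m[235:285,395:440]=1
for b in blobs((g<80)&m,5): print("handle",rect(T,b,.038),b.mean(0)); C=rect(T,b,.038)
f=vision.grab_frame("wrist");pickle.dump(f,open("w7.pkl","wb"))
a=np.radians(11.2); M=np.array([[np.cos(a),-np.sin(a)],[np.sin(a),np.cos(a)]])
B=brass(f,proj(f,np.c_[L@M.T+[.512,.0192],np.full(4,.072)]));print(B.round(1).tolist(),*fit(cast(f,B,.072)))
h,s,v=cv2.split(hsv(f))
for b in blobs((h>40)&(h<85)&(s>80),150): print("card",rect(f,b,.063),b.mean(0))
plan([C[0]/1000,C[1]/1000,.2],C[4]+90)
E
```

```text
clock: 16.23
tcp_pos: [0.5102, 0.0192, 0.189]
orientation: [0.306, -3.125, 0.0]
contact_force: [-0.3, 0.0, 0.2]
grip_width: 0.0257
gripper_force: 0.0
handle [ 520.1 -280.3   73.5   17.   -13. ] [416.01851852 256.94444444]
[[241.8, 159.2], [248.7, 281.4], [390.5, 281.0], [397.8, 159.2]] [0.51345252 0.01917287] 11.160898462885346 [[-0.  -0. ]
 [-0.2  0. ]
 [ 0.2  0.2]
 [ 0.  -0.2]]
card [511.4  19.4  80.1   7.7  11. ] [320.50515464 217.        ]
t 16.27 tcp [0.5099 0.0191 0.1886] yawY 101.2 dp [ 0.0481 -0.2957 -0.0113] rot [-4.000e-04 -2.200e-03  4.222e-01] j7 1.65
```

Card stays home at (0.511, 0.019), aligned with the box. Moving over the cover.

```bash

python3 -m handwheel '[{"dp":[0.005,-0.03,0],"delta_rot":[0,0,0.03]},{"dp":[0.012,-0.075,0],"delta_rot":[0,0,0.1]},{"dp":[0.02,-0.125,0],"delta_rot":[0,0,0.18]},{"dp":[0.028,-0.175,0],"delta_rot":[0,0,0.26]},{"dp":[0.036,-0.225,-0.01],"delta_rot":[0,0,0.34]},{"dp":[0.043,-0.265,-0.011],"delta_rot":[0,0,0.4]},{"dp":[0.048,-0.296,-0.011],"delta_rot":[0,0.0,0.422]},{"dp":[0.048,-0.296,-0.011],"delta_rot":[0,0,0.422]},{"dp":[0.048,-0.296,-0.011],"delta_rot":[0,0,0.422]},{"dp":[0.048,-0.296,-0.011],"delta_rot":[0,0,0.422]},{"dp":[0.048,-0.296,-0.011],"delta_rot":[0,0,0.422]}]' 0.6;python3 - <<'E'
from box import *
import pickle
f=vision.grab_frame("wrist");pickle.dump(f,open("w8.pkl","wb"));cv2.imwrite("pics/w8.png",f["img"])
plan([.5201,-.2803,.2],77)
E
```

```text
clock: 17.65
tcp_pos: [0.5214, -0.2794, 0.2007]
orientation: [-0.353, -3.122, -0.001]
contact_force: [-0.2, 0.1, -0.4]
grip_width: 0.051
gripper_force: 0.0
t 17.7 tcp [ 0.5214 -0.2796  0.2008] yawY 77.1 dp [ 0.0011 -0.001   0.0008] rot [ 0.0004 -0.0001  0.0014] j7 1.88
```

View pics/w8.png

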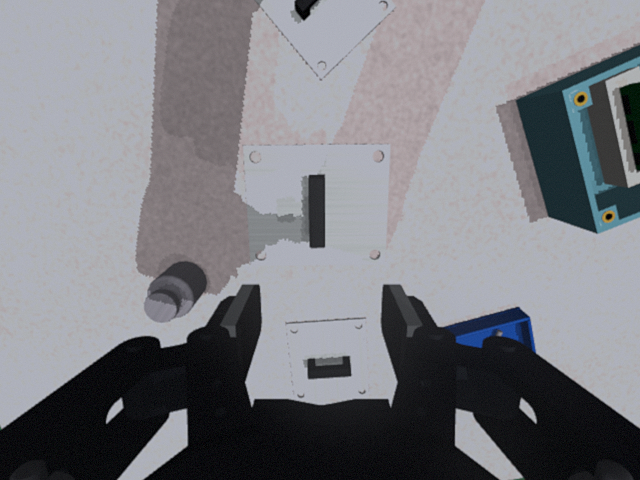

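The wrist view shows the cover's holes at about (255,156), (378,155), (375,254) and (261,255), with the handle at (317,210). Measuring these on their planes.

```bash
python3 - <<'E'
from box import *
import pickle
f=pickle.load(open("w8.pkl","rb"));g=cv2.cvtColor(f["img"],cv2.COLOR_BGR2GRAY)
m=np.zeros(g.shape,bool);m[165:260,290:345]=1
for b in blobs((g<70)&m,100): print("handle",rect(f,b,.038),b.min(0),b.max(0))
# holes: darker rim ring vs local background
H=[]
for x,y in ((255,156),(378,155),(375,254),(261,255)):
    w=g[y-11:y+12,x-11:x+12]; e=cv2.morphologyEx(w,cv2.MORPH_BLACKHAT,np.ones((7,7))); 
    q=np.argwhere(e>25)[:,::-1].astype(np.float32); c,r=cv2.minEnclosingCircle(q) if len(q)>3 else ((11,11),0); H.append([x-11+c[0],y-11+c[1]]); print(np.round(H[-1],1),round(r,1),len(q))
P=cast(f,H,.004)[:,:2]
print("sides",[round(1000*np.linalg.norm(P[i]-P[(i+1)%4]),1) for i in range(4)],"mean",P.mean(0).round(4), "yaw x",np.degrees(np.arctan2(*(P[3]-P[0])[::-1])).round(1),np.degrees(np.arctan2(*(P[2]-P[1])[::-1])).round(1))
E
```

```text
handle [ 522.8 -282.9   70.1   14.8  -12.8] [309 175] [324 246]
[254.3 156.8] 5.8 26
[376.5 152.6] 9.7 31
[375. 255.] 5.4 32
[264.1 250.9] 10.5 40
sides [np.float64(125.1), np.float64(110.0), np.float64(122.3), np.float64(101.2)] mean [ 0.5235 -0.2822] yaw x -9.6 -11.4
```

```bash
python3 - <<'E'
from h import *
plan([.5215,-.2826,-.023],77.2)
E
```

```text
t 17.7 tcp [ 0.5214 -0.2796  0.2008] yawY 77.1 dp [-0.0008 -0.003   0.2238] rot [ 0.0004 -0.0001 -0.0021] j7 1.88
```

```bash

python3 -m handwheel '[{"dp":[-0.0005,-0.003,0.03],"delta_rot":[0,0,-0.002]},{"dp":[-0.0005,-0.003,0.08],"delta_rot":[0,0,-0.002]},{"dp":[-0.0005,-0.003,0.13],"delta_rot":[0,0,-0.002]},{"dp":[-0.0005,-0.003,0.165],"delta_rot":[0,0,-0.002]},{"dp":[-0.0005,-0.003,0.185],"delta_rot":[0,0,-0.002]},{"dp":[-0.0005,-0.003,0.195],"delta_rot":[0,0,-0.002]},{"dp":[-0.0005,-0.003,0.195],"delta_rot":[0,0,-0.002]},{"dp":[-0.0005,-0.003,0.195],"delta_rot":[0,0,-0.002]}]' >/dev/null;python3 chk.py 4 && python3 -m handwheel '[{"dp":[0,0,0.008],"delta_rot":[0,0,0]},{"dp":[0,0,0.014],"delta_rot":[0,0,0]},{"dp":[0,0,0.014],"delta_rot":[0,0,0]}]' >/dev/null && python3 chk.py 4 && python3 -m handwheel '[{"dp":[0,0,0.006],"delta_rot":[0,0,0]},{"dp":[0,0,0.012],"delta_rot":[0,0,0]},{"dp":[0,0,0.012],"delta_rot":[0,0,0]},{"dp":[0,0,0.012],"delta_rot":[0,0,0]}]' >/dev/null && python3 chk.py 4; python3 - <<'E'
from h import *
f=vision.grab_frame("wrist");g=cv2.cvtColor(f["img"],cv2.COLOR_BGR2GRAY)
cv2.imwrite("pics/w9.png",f["img"][100:480,120:520])
plan([.5215,-.2826,-.023],77.2)
E
```

```text
[ 0.522  -0.284   0.0071] [-0.8 -0.5  1.1]
[ 0.5205 -0.2832 -0.0088] [-0.6 -0.3  0.2]
[ 0.521  -0.2835 -0.0202] [ 0.4 -0.1 -0.4]
t 19.62 tcp [ 0.5211 -0.2836 -0.0201] yawY 77.1 dp [-0.0002  0.001   0.0029] rot [-0.0001  0.0002 -0.0014] j7 2.01
```

View pics/w9.png

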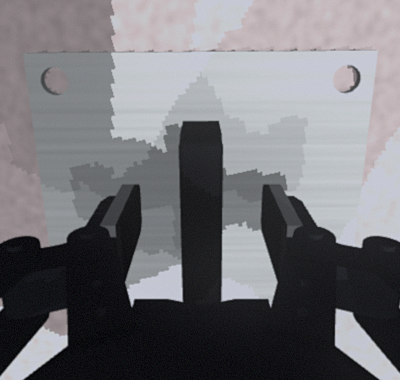

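The handle is centred between the pads (column 200 in the crop, pads at 130 and 270). Down 3 mm and grip.

```bash

python3 -m handwheel '[{"dp":[0,0.0003,0.0015],"delta_rot":[0,0,0]},{"dp":[0,0.0003,0.003],"delta_rot":[0,0,0]},{"dp":[0,0.0003,0.003],"delta_rot":[0,0,0]}]' >/dev/null;python3 chk.py 4 && python3 -m handwheel '[{"dp":[0,0,0],"delta_rot":[0,0,0]},{"dp":[0,0,0],"delta_rot":[0,0,0]},{"dp":[0,0,0],"delta_rot":[0,0,0]},{"dp":[0,0,0],"delta_rot":[0,0,0]},{"dp":[0,0,0],"delta_rot":[0,0,0]},{"dp":[0,0,0],"delta_rot":[0,0,0]}]' 0 80
```

```text
[ 0.521  -0.2831 -0.0233] [-0.1  0.4 -0.3]
clock: 20.75
tcp_pos: [0.5212, -0.2833, -0.0229]
orientation: [0.352, 3.121, 0.0]
contact_force: [-1.2, -0.0, 5.0]
grip_width: 0.0145
gripper_force: 78.8
```

```bash

python3 -m handwheel '[{"dp":[0,0,-0.003],"delta_rot":[0,0,0]},{"dp":[0,0,-0.01],"delta_rot":[0,0,0]},{"dp":[0,0,-0.03],"delta_rot":[0,0,0]},{"dp":[0,0,-0.06],"delta_rot":[0,0,0]},{"dp":[0,0,-0.1],"delta_rot":[0,0,0]},{"dp":[0,0,-0.14],"delta_rot":[0,0,0]},{"dp":[0,0,-0.17],"delta_rot":[0,0,0]},{"dp":[0,0,-0.18],"delta_rot":[0,0,0]},{"dp":[0,0,-0.18],"delta_rot":[0,0,0]}]';python3 - <<'E'
from h import *
plan([.5107,.0192,.157],101.2)
E
```

```text
clock: 21.88
tcp_pos: [0.5211, -0.2832, 0.1573]
orientation: [0.352, 3.121, -0.0]
contact_force: [-0.1, -0.1, -2.4]
grip_width: 0.0143
gripper_force: 78.2
t 21.88 tcp [ 0.5211 -0.2832  0.1573] yawY 77.1 dp [7.760e-02 2.924e-01 2.000e-04] rot [-1.000e-04  1.000e-03 -4.203e-01] j7 1.91
```

```bash

python3 -m handwheel '[{"dp":[0.007,0.027,0],"delta_rot":[0,0,-0.03]},{"dp":[0.017,0.065,0],"delta_rot":[0,0,-0.09]},{"dp":[0.028,0.105,0],"delta_rot":[0,0,-0.15]},{"dp":[0.039,0.148,0],"delta_rot":[0,0,-0.21]},{"dp":[0.05,0.19,0],"delta_rot":[0,0,-0.28]},{"dp":[0.061,0.23,0],"delta_rot":[0,0,-0.34]},{"dp":[0.07,0.263,0],"delta_rot":[0,0,-0.385]},{"dp":[0.075,0.283,0],"delta_rot":[0,0,-0.41]},{"dp":[0.0776,0.2924,0],"delta_rot":[0,0,-0.42]},{"dp":[0.0776,0.2924,0],"delta_rot":[0,0,-0.42]},{"dp":[0.0776,0.2924,0],"delta_rot":[0,0,-0.42]},{"dp":[0.0776,0.2924,0],"delta_rot":[0,0,-0.42]}]';cat >cov.py <<'E'
from box import *
import sys
# cover holes in the wrist view: bright/dark circle on the cover near the predicted spot; print both, in the tool frame (mm)
f=vision.grab_frame("wrist"); cv2.imwrite(f"pics/c{sys.argv[1]}.png",f["img"]); g=cv2.GaussianBlur(cv2.cvtColor(f["img"],cv2.COLOR_BGR2GRAY),(3,3),0)
q,Rt,o=pose(); t=Rt.as_matrix(); zc=q[2]+.0229+.004
print(o["clock"],q.round(4),o["grip_width"])
for sy in (-1,1):
    w=q+t@np.array([.053+.002*0,sy*.063,0]); w[2]=zc; p=proj(f,w)[0]; r=26; x0,y0=np.round(p).astype(int)-r
    W=g[y0:y0+2*r,x0:x0+2*r]
    c=cv2.HoughCircles(cv2.resize(W,None,fx=4,fy=4,interpolation=cv2.INTER_CUBIC),cv2.HOUGH_GRADIENT,2,40,param1=80,param2=25,minRadius=28,maxRadius=80)
    print("pred",p.round(1),"circ",None if c is None else [((k[:2]/4+[x0,y0]).round(1).tolist(),round(k[2]/4,1)) for k in c[0][:3]])
    for l in W[::4,::3]: print(" ".join(f"{v:3d}" for v in l))
E
python3 cov.py 1
```

```text
clock: 23.38
tcp_pos: [0.5107, 0.0179, 0.1568]
orientation: [-0.303, 3.127, -0.001]
contact_force: [0.7, 0.6, -3.1]
grip_width: 0.0147
gripper_force: 78.3
23.425 [0.5107 0.0181 0.1568] 0.014583685243916804
pred [170.5 170.8] circ [([174.8, 179.2], np.float32(12.8))]
141 147 148 149 143 147 146 147 146 143 146 147 148 145 144 146 143 144
146 148 145 141 146 147 145 149 145 144 143 143 144 142 147 149 147 143
132 131 131 131 130 132 133 133 133 133 133 133 133 133 134 133 133 134
134 134 134 135 134 135 134 135 135 134 135 134 134 135 135 135 135 134
134 135 134 134 134 134 134 135 135 134 135 135 135 135 135 135 135 135
132 131 132 132 132 132 133 133 131 133 132 133 133 133 133 133 133 133
134 134 134 134 135 134 122  96 139 141 141 145 137 135 136 136 136 136
134 134 134 134 134 119  82 138 141 141 146 145 143 139 134 133 133 135
137 133 134 134 134  82 118 144 141 143 143 145 144 140 135 134 134 134
138 131 131 131 133  80 108 148 145 143 144 144 143 145 141 132 133 133
143 133 132 132 132 108  79 143 147 144 143 146 144 143 137 133 134 133
144 131 130 132 132 132 103  84 133 141 1
[... 399 characters left out ...]
 205 205 204 205 205 205 205 205 205 204 205 204 205
205 205 205 205 205 205 205 205 204 205 205 204 205 204 205 205 204 205
205 205 205 205 204 205 205 204 205 197 198 206 205 204 205 205 205 204
205 205 205 206 205 204 204 205 205 205 179 106 195 205 204 205 205 205
205 205 205 205 204 204 205 205 203 204 205 174  86 203 205 205 205 204
204 205 205 205 204 205 205 205 201 203 205 199  72 175 206 204 204 204
205 205 205 204 204 204 203 203 203 202 205 188  67 187 204 204 205 205
205 205 205 204 204 204 205 205 204 203 206 115 102 205 204 205 204 204
205 205 205 205 205 204 204 205 206 192 105 111 202 205 205 205 205 205
205 205 205 205 204 205 179 147 117 128 185 207 204 205 205 205 204 204
```

```bash
cat >cov2.py <<'E'
from box import *
import sys
from scipy.optimize import least_squares
f=vision.grab_frame("wrist"); cv2.imwrite(f"pics/{sys.argv[1]}.png",f["img"]); g=cv2.cvtColor(f["img"],cv2.COLOR_BGR2GRAY)
q,Rt,o=pose(); t=Rt.as_matrix(); zc=q[2]+.0229+.004
H=[]
for sy in (-1,1):
    w=q+t@np.array([.0505,sy*.063,0]); w[2]=zc; p=proj(f,w)[0]
    # along rays from the hole's middle outwards, the outer edge of the dark inner wall (sub-pixel half level)
    G=cv2.GaussianBlur(g,(3,3),0).astype(np.float32); c=p.copy(); R0=358/.15*.006
    for it in range(4):
        E=[]
        for a in np.radians(np.arange(0,360,6)):
            r=np.arange(R0-7,R0+7,.25); d=np.array([np.cos(a),np.sin(a)]); xy=(c+r[:,None]*d).astype(np.float32)
            v=cv2.remap(G,xy[:,0][None],xy[:,1][None],cv2.INTER_LINEAR)[0]; k=np.argmax(np.gradient(v)); 
            if np.gradient(v)[k]>4 and v.min()<v[-1]-30: E.append(xy[k])
        E=np.array(E); s=least_squares(lambda u:np.hypot(*(E-u[:2]).T)-u[2],[*c,R0],loss="soft_l1"); c=s.x[:2]
    H.append(c); print("pred",p.round(1),"hole",c.round(1),"r",s.x[2].round(1),"n",len(E),"res",np.abs(s.fun).mean().round(2))
P=cast(f,H,zc); T=(P-q)@t*1000; d=P[1]-P[0]; u=np.array([d[1],-d[0]])/np.hypot(*d[:2])
# tool +x side holes = box -x side (tool x points to -world x); box x axis = direction (hole row) turned
C=(P[0]+P[1])[:2]/2+.053*u; print("tool frame",T.round(1).tolist(),"spacing",(np.linalg.norm(d)*1000).round(1))
yaw=np.degrees(np.arctan2(u[1],u[0])); print("t",o["clock"],"tcp",q.round(4),"cover centre",C.round(4),"yaw",yaw.round(2))
B=np.array([.5134,.0192]); e=np.r_[B-C,0]; print("needed shift, tool axes mm",(e@t*1000).round(2),"turn about tool z",np.radians(yaw-11.16).round(4))
E
python3 cov2.py c2
```

```text
pred [171.2 176.7] hole [173.5 179.7] r 15.3 n 24 res 0.29
pred [469.9 176.5] hole [467.3 178.8] r 15.5 n 28 res 0.22
tool frame [[49.3, -62.2, -26.9], [49.5, 62.0, -26.9]] spacing 124.2
t 23.475 tcp [0.5106 0.0184 0.1568] cover centre [0.5141 0.0191] yaw 11.24
needed shift, tool axes mm [ 0.72  0.2  -0.  ] turn about tool z 0.0013
```

The needed correction is under 1 mm. Lowering to about 17 mm above the rim with it.

```bash

python3 -m handwheel '[{"dp":[0.0005,0.0002,0.015],"delta_rot":[0,0,0.001]},{"dp":[0.0005,0.0002,0.04],"delta_rot":[0,0,0.001]},{"dp":[0.0005,0.0002,0.06],"delta_rot":[0,0,0.001]},{"dp":[0.0005,0.0002,0.075],"delta_rot":[0,0,0.001]},{"dp":[0.0005,0.0002,0.084],"delta_rot":[0,0,0.001]},{"dp":[0.0005,0.0002,0.088],"delta_rot":[0,0,0.001]},{"dp":[0.0005,0.0002,0.09],"delta_rot":[0,0,0.001]},{"dp":[0.0005,0.0002,0.09],"delta_rot":[0,0,0.001]},{"dp":[0.0005,0.0002,0.09],"delta_rot":[0,0,0.001]},{"dp":[0.0005,0.0002,0.09],"delta_rot":[0,0,0.001]}]';python3 cov2.py c3; python3 - <<'E'
from box import *
import pickle
q,Rt,o=pose(); a=np.radians(11.2); M=np.array([[np.cos(a),-np.sin(a)],[np.sin(a),np.cos(a)]]); Q=np.array([[-65,-75],[65,-75],[65,75],[-65,75]])/1000
W=np.c_[Q@M.T+[.5113,.0192],np.full(4,q[2]+.0269)]
for n in ("scene","top"):
    g=vision.grab_frame(n); pickle.dump(g,open(f"e_{n}.pkl","wb")); p=proj(g,W); print(n,"pred corners",p.round(1).tolist())
    G=cv2.cvtColor(g["img"],cv2.COLOR_BGR2GRAY).astype(np.float32); out=[]
    lines=[]
    for i in range(4):   # sub-pixel edge offset of each side along its outward normal
        A,B=p[i],p[(i+1)%4]; d=(B-A)/np.linalg.norm(B-A); nrm=np.array([d[1],-d[0]]); nrm*=np.sign(nrm@((A+B)/2-p.mean(0)))
        r=np.arange(-6,6.1,.25).astype(np.float32); off=[]
        for s in np.linspace(.1,.9,25):
            xy=(A+(B-A)*s+r[:,None]*nrm).astype(np.float32); v=cv2.remap(G,xy[:,0][None],xy[:,1][None],cv2.INTER_LINEAR)[0]; gr=np.abs(np.gradient(cv2.GaussianBlur(v[None],(9,1),0)[0]))
            off.append(r[4:-4][np.argmax(gr[4:-4])])
        off=np.array(off); k=np.linspace(.1,.9,25); f=np.polyfit(k,off,1); kk=np.abs(off-np.polyval(f,k))<1.2; f=np.polyfit(k[kk],off[kk],1) if kk.sum()>8 else f
        print(" side",i,"offset px start/end",np.polyval(f,[0,1]).round(1),"inliers",kk.sum())
E
```

```text
clock: 24.72
tcp_pos: [0.5103, 0.0193, 0.0671]
orientation: [-0.305, 3.126, 0.0]
contact_force: [0.6, 0.6, -1.7]
grip_width: 0.0147
gripper_force: 78.4
pred [170.7 176.5] hole [172.1 180.7] r 13.9 n 56 res 0.52
pred [469.4 176.4] hole [469.3 179.8] r 14.0 n 60 res 0.55
tool frame [[48.7, -62.6, -26.9], [49.1, 63.1, -26.9]] spacing 125.7
t 24.775 tcp [0.5102 0.0193 0.067 ] cover centre [0.5141 0.0205] yaw 11.29
needed shift, tool axes mm [ 0.98 -1.11 -0.  ] turn about tool z 0.0023
scene pred corners [[330.3, 210.9], [291.0, 235.2], [334.4, 268.3], [374.0, 241.2]]
 side 0 offset px start/end [ 0.3 -0.1] inliers 10
 side 1 offset px start/end [-0.1  0. ] inliers 25
 side 2 offset px start/end [0.5 0.6] inliers 25
 side 3 offset px start/end [-0.7  1.6] inliers 7
top pred corners [[344.8, 274.6], [334.8, 231.1], [283.9, 242.1], [293.2, 285.8]]
 side 0 offset px start/end [ 1.  -4.4] inliers 16
 side 1 offset px start/end [-2.2  1.3] inliers 3
 side 2 offset px start/end [-4.9 -0.5] inliers 22
 side 3 offset px start/end [5.3 1.3] inliers 13
```

Scene edges confirm the cover is level and at the right height. As an independent check, I'll measure the box rim in the earlier scene image the same way.

```bash
cat >edge.py <<'E'
from box import *
def rectfit(g,ctr,yaw,z,sides,rng=5):
    "shift (mm, world) of a 130x150 rectangle at height z that matches its edges in picture g: least squares on side offsets"
    a=np.radians(yaw); M=np.array([[np.cos(a),-np.sin(a)],[np.sin(a),np.cos(a)]]); Q=np.array([[-65,-75],[65,-75],[65,75],[-65,75]])/1000
    G=cv2.cvtColor(g["img"],cv2.COLOR_BGR2GRAY).astype(np.float32) if g["img"].ndim==3 else g["img"].astype(np.float32)
    W=np.c_[Q@M.T+ctr,np.full(4,z)]; p=proj(g,W); J=(np.stack([proj(g,W+[.001,0,0])-p,proj(g,W+[0,.001,0])-p],2)).mean(0)
    A_,b_=[],[]
    for i in sides:
        A,B=p[i],p[(i+1)%4]; d=(B-A)/np.linalg.norm(B-A); n=np.array([d[1],-d[0]]); n*=np.sign(n@((A+B)/2-p.mean(0)))
        r=np.arange(-rng,rng+.1,.25); off=[]
        for s in np.linspace(.12,.88,40):
            xy=(A+(B-A)*s+r[:,None]*n).astype(np.float32); v=cv2.remap(G,xy[:,0][None],xy[:,1][None],cv2.INTER_LINEAR)[0]; gr=np.abs(np.gradient(cv2.GaussianBlur(v[None],(9,1),0)[0]))
            off.append(r[4:-4][np.argmax(gr[4:-4])])
        off=np.array(off); m=np.median(off); k=np.abs(off-m)<1; print("  side",i,"offset",off[k].mean().round(2),"share",k.mean().round(2)); A_.append(n@J); b_.append(off[k].mean())
    return np.linalg.lstsq(np.array(A_),np.array(b_),rcond=None)[0]
E
python3 - <<'E'
from edge import *
import pickle
s0=pickle.load(open("f0.pkl","rb"))["scene"]; s5=pickle.load(open("w5.pkl","rb"))[1]; e=pickle.load(open("e_scene.pkl","rb"))
for n,g,z in (("box s0",s0,.072),("box s5",s5,.072),("cover",e,.067+.0269)):
    print(n); print(" shift mm from (.5113,.0192):",rectfit(g,[.5113,.0192],11.2,z,[1,2] if n=="cover" else [0,1,2,3]).round(2))
a=np.radians(11.2); M=np.array([[np.cos(a),-np.sin(a)],[np.sin(a),np.cos(a)]]); W=np.c_[L@M.T+[.5113,.0192],np.full(4,.072)]; G=proj(s0,W)
im=(s0["img"].astype(float)+s5["img"])/2; D=im[...,2]-im[...,0]
for q in G:
    i=np.round(q).astype(int); w=D[i[1]-4:i[1]+5,i[0]-4:i[0]+5]; yy,xx=np.mgrid[-4:5,-4:5]; w=np.where(np.hypot(xx,yy)<4.5,np.clip(w-10,0,None),0); print("brass",q.round(1),[(i[0]+(w*xx).sum()/w.sum()).round(1),(i[1]+(w*yy).sum()/w.sum()).round(1)],w.max())
i=np.round(G[2]).astype(int); print(D[i[1]-6:i[1]+7,i[0]-6:i[0]+7].astype(int))
E
```

```text
box s0
  side 0 offset -0.51 share 0.98
  side 1 offset -0.55 share 0.92
  side 2 offset -0.15 share 0.78
  side 3 offset -0.43 share 0.95
 shift mm from (.5113,.0192): [-0.27  0.53]
box s5
  side 0 offset -0.37 share 0.72
  side 1 offset -0.48 share 0.9
  side 2 offset -0.08 share 0.7
  side 3 offset 0.04 share 0.98
 shift mm from (.5113,.0192): [-0.83  0.29]
cover
  side 1 offset -0.02 share 1.0
  side 2 offset 0.55 share 1.0
 shift mm from (.5113,.0192): [-0.33  1.59]
brass [330.1 222. ] [np.float64(330.4), np.float64(221.5)] 58.0
brass [298.4 242. ] [np.float64(298.8), np.float64(241.3)] 59.0
brass [334.4 269.6] [np.float64(334.7), np.float64(269.0)] 45.5
brass [366.3 247.6] [np.float64(366.5), np.float64(247.1)] 42.5
[[  6   4   5   5   3   7   4   5   6   5   6   1 -12]
 [  6   5   5   6   3   3   1   1   5   3  -3 -19 -37]
 [  0   5   7   6   3  -2 -17 -20 -10 -10 -24 -40 -43]
 [-20  -3   4   1  -6  -3  -9 -10  -1 -26 -42 -44 -43]
 [-41 -24 -10 -21 -20  26  40  47  47  -8 -40 -44 -44]
 [-37 -42 -38 -40 -21  51  37  30  55  13 -34 -43 -45]
 [-24 -35 -42 -46 -36  34  34  31  52  -8 -40 -49 -45]
 [-21 -21 -32 -39 -44 -26 -10  -3 -12 -42 -43 -41 -32]
 [-18 -18 -20 -28 -36 -45 -46 -45 -46 -46 -33 -25 -23]
 [-17 -20 -18 -19 -26 -38 -43 -46 -43 -37 -26 -24 -24]
 [-20 -19 -19 -17 -19 -23 -33 -38 -29 -25 -26 -25 -21]
 [-19 -19 -18 -18 -19 -18 -18 -21 -23 -22 -21 -24 -22]
 [-17 -20 -18 -19 -18 -17 -17 -24 -23 -22 -23 -24 -24]]
```

Scene and wrist agree: the cover sits about 1.2 mm too far in +y and less than 1 mm off in x. Final fine correction.

```bash

python3 -m handwheel '[{"dp":[0.0003,-0.0006,0.001],"delta_rot":[0,0,0.001]},{"dp":[0.0005,-0.0011,0.002],"delta_rot":[0,0,0.002]},{"dp":[0.0005,-0.0011,0.002],"delta_rot":[0,0,0.002]},{"dp":[0.0005,-0.0011,0.002],"delta_rot":[0,0,0.002]},{"dp":[0.0005,-0.0011,0.002],"delta_rot":[0,0,0.002]},{"dp":[0.0005,-0.0011,0.002],"delta_rot":[0,0,0.002]},{"dp":[0.0005,-0.0011,0.002],"delta_rot":[0,0,0.002]},{"dp":[0.0005,-0.0011,0.002],"delta_rot":[0,0,0.002]}]';python3 cov2.py c4; python3 - <<'E'
from edge import *
e=vision.grab_frame("scene"); q=pose()[0]
print("cover shift from (.5113,.0192)",rectfit(e,[.5113,.0192],11.2,q[2]+.0269,[1,2]).round(2))
o=status.get_obs(); print(o["contact_force"].round(1) if hasattr(o["contact_force"],"round") else o["contact_force"],np.abs(o["qvel"]).max())
E
```

```text
clock: 25.88
tcp_pos: [0.5098, 0.0181, 0.0648]
orientation: [-0.301, 3.127, 0.0]
contact_force: [-0.3, 0.1, -2.9]
grip_width: 0.0143
gripper_force: 78.4
pred [170.7 176.7] hole [172.6 180.8] r 13.8 n 53 res 1.07
pred [469.4 176.6] hole [469.3 179.8] r 14.0 n 60 res 0.55
tool frame [[48.8, -62.4, -26.9], [49.2, 63.1, -26.9]] spacing 125.5
t 25.925 tcp [0.5098 0.0181 0.0648] cover centre [0.5137 0.0194] yaw 11.19
needed shift, tool axes mm [ 0.29 -0.12 -0.  ] turn about tool z 0.0006
  side 1 offset -0.26 share 1.0
  side 2 offset 0.11 share 1.0
cover shift from (.5113,.0192) [-0.79  0.15]
[-0.  -0.4 -3.5] 0.002588426428834688
```

Both views agree within about 0.4 mm, and the underside is about 16 mm above the rim. Handing in.

```bash
python3 -c "
from bench import r
print(r.hand_in())"
```

```text
the job is handed in; nothing more can be done
None
```

The card is fully seated in the box's slot and released, and the cover is held still and level about 16 mm above the rim, its holes centred to within about 0.5 mm by both cameras; I handed the job in at about 26 s, and the call gave no verdict.

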